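# Hold the hot vial's lid open for the syringe

### The job

One tall capped headspace vial stands in this twin-bay vial heater, in the left or the right bay; the other bores only hold short metal plugs. See which bay it is in, slide the lid bolt fully away from that bay's lid so that it is unbarred, then lift that sprung lid by its bar handle and hold it 60 degrees open, so that a colleague can get the syringe to the vial while the lid still shields the face. Finish while still holding the lid there at 60 degrees: it falls shut if let go; leave the other lid shut and the vial, the plugs and the things on the bench undisturbed.

Things in the scene. Friction and masses are not known exactly. Their poses are not given: they have to be found in the camera images.
- vial_heater: white bench heater fixed to the worktop, 140 mm deep (x) x 250 wide (y) x 86 high; origin centre of its underside, x to its back, y to its left, z up; its dark control panel faces roughly the robot (yaw varies by 0.3). Two bays, left (y > 0) and right (y < 0), divided by a 40 mm wide bridge, each under a lid with a clear window
- bay_left (a point): middle of the left bay on top of its dark metal block, heater (0, 0.0685, 0.046); its two 23.5 mm bores lie at heater x = 0, y = 0.0425 and 0.0945, their floors at z = 0.020
- bay_right (a point): middle of the right bay, as bay_left, mirrored: heater (0, -0.0685, 0.046), bores at y = -0.0425 and -0.0945
- headspace_vial: the tall capped vial, 22 mm diameter x 62 mm, light grey cap, upright in one of the four bores (its top at z = 0.082, under the lid); origin at the centre of its underside
- plug_1: short plain metal bore plug, 22 mm diameter x 44 mm with a small knob on top (top at z = 0.064), in one of the other bores; origin at the centre of its underside
- plug_2: second bore plug, same as plug_1
- plug_3: third bore plug, same as plug_1
- lid_left (a joint): angle of the left lid, rad: 0 shut (level), 1.047 = 60 degrees open, stop at 1.75. Lid 101 mm wide (heater y 0.0215 to 0.1225), 5 mm thick; hinge line along heater y at heater x = 0.063, z = 0.0885 (back), front edge at x = -0.071 swings up and back. Weight and a spring shut it from any angle; 1 to 3 N at the handle lifts it. Under the bolt it lifts no more than 1 degree
- lid_right (a joint): opening angle of the right bay's lid, rad; as lid_left, mirrored (heater y = -0.1225 to -0.0215)
- handle_left (a point): middle of the left lid's round steel bar handle, 10 mm diameter, parallel to the hinge line, 66 mm long between 8 mm posts, 42 mm ahead of the lid's edge in its plane (37 mm gap for a finger). 176 mm from the hinge line; shut: heater (-0.113, 0.072, 0.0885); at 60 degrees: x = -0.025, z = 0.241. The bar can turn in a grip
- handle_right (a point): middle of the right lid's bar handle; as handle_left, at heater y = -0.072
- bolt (a joint): position of the lid bolt along heater y, m: -0.020 (fully right) to +0.020 (fully left). A flat steel tongue 30 x 68 x 5 mm across the bridge at heater x = -0.010, z = 0.092 to 0.097; near 0, as at the start, its ends bar both lids. Left lid free below -0.013, right lid above +0.013. Slides with about 1.5 N of friction, stays where left
- bolt_fin (a point): centre of the bolt's upright steel grip fin, 28 mm (heater x) x 12 mm (heater y), from heater z = 0.096 to 0.120 (centre z = 0.108), on the middle of the tongue; moves with the bolt
- mug: white mug behind the heater, 95 mm high; a bystander; origin at the centre of its underside
- leak_detector: hand-held gas sniffer, 51 x 216 x 26 mm, lying to the right of the heater; a bystander; origin at the middle of its underside
- screwdriver: screwdriver, 171 mm long, lying to the right in front of the heater; a bystander; origin at the middle of its underside

How it is judged:
On the way, in this order (a step that is already met when the one before it is completed fails the run):
1. the bolt is slid clear of the lid over the tall vial, both lids shut (((y of headspace_vial in the frame of vial_heater above 0.02 m and value of joint bolt below -0.0135 m) or (y of headspace_vial in the frame of vial_heater below -0.02 m and value of joint bolt above 0.0135 m)) and value of joint each of lid_left, lid_right below 0.05 rad), for 0.2 s.
2. the lid over the tall vial is lifted past 30 degrees, the other is shut (((y of headspace_vial in the frame of vial_heater above 0.02 m and value of joint lid_left above 0.52 rad and value of joint lid_right below 0.05 rad) or (y of headspace_vial in the frame of vial_heater below -0.02 m and value of joint lid_right above 0.52 rad and value of joint lid_left below 0.05 rad))), for 0.1 s.
At the end, for the whole second after the job is handed in: the robot alone holds the lid over the tall vial at rest at 60 +/- 7 degrees, the bolt clear of it; the other lid is shut (under 3 degrees); vial and plugs stand upright in their bores; mug, leak detector and screwdriver are within 30 mm of where they were (((y of headspace_vial in the frame of vial_heater above 0.02 m and (value of joint lid_left between 0.925 and 1.169 rad and velocity of joint lid_left between -0.1 and 0.1 rad/s and contact force between any of the fingers, the arm and lid_left above 0.4 N and contact force between lid_left and mug below 0.2 N and contact force between lid_left and leak_detector below 0.2 N and contact force between lid_left and screwdriver below 0.2 N and contact force between lid_left and headspace_vial below 0.2 N and contact force between lid_left and plug_1 below 0.2 N and contact force between lid_left and plug_2 below 0.2 N and contact force between lid_left and plug_3 below 0.2 N) and value of joint lid_right below 0.05 rad and value of joint bolt below -0.0135 m) or (y of headspace_vial in the frame of vial_heater below -0.02 m and (value of joint lid_right between 0.925 and 1.169 rad and velocity of joint lid_right between -0.1 and 0.1 rad/s and contact force between any of the fingers, the arm and lid_right above 0.4 N and contact force between lid_right and mug below 0.2 N and contact force between lid_right and leak_detector below 0.2 N and contact force between lid_right and screwdriver below 0.2 N and contact force between lid_right and headspace_vial below 0.2 N and contact force between lid_right and plug_1 below 0.2 N and contact force between lid_right and plug_2 below 0.2 N and contact force between lid_right and plug_3 below 0.2 N) and value of joint lid_left below 0.05 rad and value of joint bolt above 0.0135 m)) and distance of each of headspace_vial, plug_1, plug_2, plug_3 from where it was at the start of the episode below 0.006 m and angle between each of headspace_vial, plug_1, plug_2, plug_3's own z axis and vertical below 0.15 rad and distance of each of mug, leak_detector, screwdriver from where it was at the start of the episode below 0.03 m); the arm keeps its last pose, push and grip.
It fails at once if the lid over the plugs alone is opened ((y of headspace_vial in the frame of vial_heater above 0.02 m and value of joint lid_right above 0.15 rad) or (y of headspace_vial in the frame of vial_heater below -0.02 m and value of joint lid_left above 0.15 rad)).
It fails at once if the vial or a plug is lifted or knocked in its bore (distance of any of headspace_vial, plug_1, plug_2, plug_3 from where it was at the start of the episode above 0.012 m).
It fails at once if a bystander is pushed away (distance of any of mug, leak_detector, screwdriver from where it was at the start of the episode above 0.03 m).
It also fails if it takes over 48 s, if anything falls off the work surface, if the arm or the gripper's body presses on something with over 40 N, if the wrist force passes 120 N, or if a joint passes its speed limit or range.

### The arm

A 7-joint arm with a two-finger parallel gripper is mounted at the origin on a cart in front of the work surface, level with it; the furniture and walls round the work are solid. World frame = base frame: x ahead of the robot, y to its left, z up, the work surface at z = 0. Lengths are in m, angles in rad, forces in N, time in s.
With the tool pointing down it reaches from about 0.4 to 0.85 m from the base axis. Payload 4.5 kg.
Tool frame: the origin (TCP) lies midway between the tips of the shut fingers; the grasp point (between the pads) lies 19 mm behind it; z points along the fingers, y is the line along which they close (so a half turn about z gives the same grasp; the last joint's range is limited). The gripper opens to 88 mm and grips with 3 to 60 N. Pads are 18 mm wide; open, the fingers measure 123 mm over their backs; the gripper's body (75 mm by 187 mm) begins 45 mm behind the grasp point.
Start: joints at [1.349, 0.689, -0.195, 1.565, 0.157, 0.902, -0.215], TCP at [0.158, -0.605, 0.239] pointing down, gripper open.
Joint ranges: [-3.01, 3.01], [-0.46, 2.08], [-1.47, 1.51], [0.13, 2.56], [-1, 4.14], [0.04, 2.09], [-2.66, 2.66]. Speed limits (rad/s): [2.57, 2.57, 3.14, 3.14, 3.14, 3.14, 3.14].

### API

Orientations are given as a unit quaternion [x, y, z, w].
In Python, from plant import get_state, viewer, workorder gives the robot as it stands. The module is installed in compiled form; this text tells all that it offers.
- The arm moves only by the tool step_arm, never from a script. Its argument "motion" is a list of rows, each an object of numbers: "wx", "wy", "wz": the turn, a rotation vector about the tool's x, y, z each as a share of 180 degrees, from -1 to 1; "dx", "dy", "dz": the shift along the tool's x, y, z each as a share of 8 cm, from -1 to 1; "claw": the finger opening in mm, from 0 to 88.1. A call has 1 to 8 rows; each row is the pose to reach, as a shift and turn from the pose commanded when the call began, along the tool's axes at that moment, turning the shorter way round; what a row does not reach only later rows make up. A row lasts 1/10 s, in which the tool goes at most 50 mm and 8.59 degrees, less where a joint would pass 70% of its speed; a pose out of reach is approached as far as the arm can. A call with a number of a shift or a turn outside -1 to 1 is refused whole. A call with a gripper value outside its range is refused whole. The fingers move at their own pace and stop on an object; "force" is the grip in N (left out, the last holds). Time passes only in rows, so rows that repeat a pose let the fingers close. It gives the time, the measured TCP pose, the force, the opening and the grip force at its end, in the units of the state.
- get_state(): the state, without advancing time (a new reading comes with each control period).
- viewer.snapshot(name): name is "side" or "top" or "wrist"; returns (picture, depth): 400x640x3 uint8, red, green, blue; 400x640 float32, m along the optical axis (not along the pixel's ray), 0 where there is no reading.
- viewer.calibration(name): a dict with "vfov" (degrees; the focal length in pixels is half the picture's height over the tangent of half this angle, whatever the lens; pixels are square), "cx", "cy" (the principal point, pixels), "dist_coeffs" ([k1, k2, p1, p2, k3] as OpenCV has them; the pictures are not rectified), "extrinsics" (4x4, takes a point from camera to world coordinates). Camera axes: x right, y down, z forward; pixel columns grow to the right and rows downward; lengths in m; the calibration is good to about 2 mm. A picture is of the moment at which its call begins: read the wrist's pose just before it. calibration takes no time and is no camera call; for the wrist camera it gives the pose at the moment of the call.
- workorder.finish_job(): hands the job in; it is judged then, once.
The state is a dict: "clock": time; "q": joint angles; "qd": joint speeds; "joint_torque": joint torques, N m; "tool_pos": TCP position; "eef_rot": TCP orientation; "contact_force": force on the tool from outside, world axes, zero at the start; "moment": the same for the moment, N m; "opening": opening from 0.0 (shut) to 1.0 (fully open); "finger_force": force on a finger pad.
Only numpy, scipy, OpenCV 4.12 (cv2) and the standard library are available. Lean on these libraries where they do the work, as an engineer would, in place of code of your own. Each camera call takes 0.05 s, during which the arm holds its last target. There are 200 camera calls.

## Working session

There is one attempt and no reset: what is moved stays moved. The work goes in short steps, Python scripts to look and compute and a tool call to move; the robot and the scene stay as the last step left them, time stands still between calls to the robot, and variables do not carry over. Pictures are saved under pics/ and viewed, at most 10 in all, crops included, and the job is handed in when it is done.

Besides the shell and the picture viewer there is one more tool, called after "Request:" as name(argument=value, ...), one argument or row to a line, values as JSON. step_arm: Moves the arm, as the interface text tells. Shift numbers are shares of 8 cm and turn numbers shares of 180 degrees, none past 1 either way. Its arguments: {"type":"object","properties":{"motion":{"type":"array","items":{"type":"object","properties":{"wx":{"type":"number","minimum":-1,"maximum":1},"wy":{"type":"number","minimum":-1,"maximum":1},"wz":{"type":"number","minimum":-1,"maximum":1},"dx":{"type":"number","minimum":-1,"maximum":1},"dy":{"type":"number","minimum":-1,"maximum":1},"dz":{"type":"number","minimum":-1,"maximum":1},"claw":{"type":"number"}}}},"force":{"type":"number"}},"required":["motion"]}

```bash
mkdir -p pics
python3 - <<'E'
from plant import get_state, viewer
import cv2, numpy as np
for n in("top","side"):
    p,d=viewer.snapshot(n); cv2.imwrite(f"pics/{n}0.png",p[:,:,::-1]); np.savez(f"{n}0.npz",p=p,d=d)
    c=viewer.calibration(n); print(n,c["vfov"],c["cx"],c["cy"],c["dist_coeffs"]);print(np.round(c["extrinsics"],3))
s=get_state();print(s)
E
```

```text
top 44.426098920501055 325.25983508282496 193.4999691364928 [-0.12446428  0.          0.          0.          0.        ]
[[ 0.009 -0.981  0.194  0.409]
 [-1.    -0.008  0.004 -0.288]
 [-0.002 -0.194 -0.981  1.116]
 [ 0.     0.     0.     1.   ]]
side 47.55430341505585 321.66129392850274 199.10127187996784 [-0.05768116  0.          0.          0.          0.        ]
[[ 0.999 -0.04   0.021  0.572]
 [-0.04  -0.564  0.825 -1.228]
 [-0.021 -0.825 -0.565  0.742]
 [ 0.     0.     0.     1.   ]]
{'clock': 0.1, 'q': array([ 1.34880121,  0.6898682 , -0.19449108,  1.56623415,  0.15730521,
        0.90250207, -0.21507376]), 'qd': array([ 0.00137664,  0.00010641, -0.0011423 , -0.00131328, -0.00107107,
        0.00072787,  0.00129226]), 'joint_torque': array([-3.51135932e-03, -5.28499782e+01, -1.27171140e+00, -1.53838009e+01,
       -5.26316219e-02,  1.94940585e-03,  4.03895729e-05]), 'tool_pos': array([ 0.1579324 , -0.60413456,  0.23801098]), 'eef_rot': array([ 9.91826650e-01,  1.27590115e-01, -1.74675877e-04, -7.92359931e-04]), 'contact_force': array([ 0.3201387 , -0.48611647,  0.34380328]), 'moment': array([0.048695  , 0.00396738, 0.05017309]), 'finger_force': 0.0, 'opening': 1.0046241765125208}
```

View pics/top0.png

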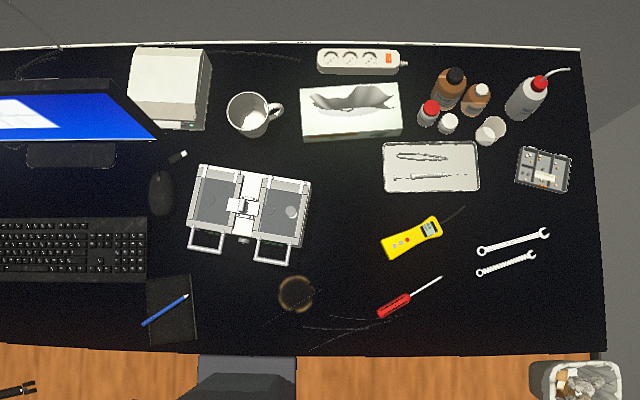

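View pics/side0.png

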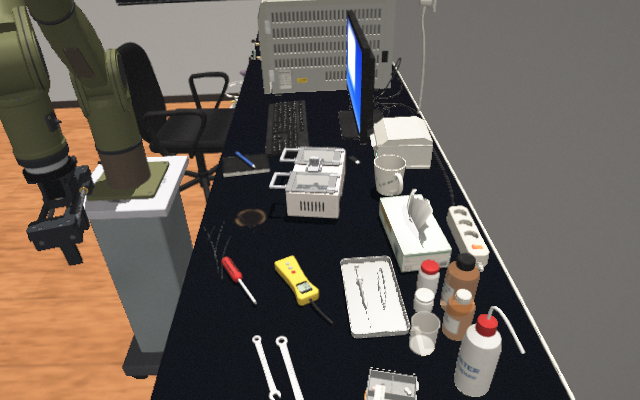

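The top view shows the heater at about (250,213), with handles at about (205,243) and (273,252) and the fin at about (244,205). There is a light disc at (291,212), possibly the vial in the right bay. I'll zoom in and measure.

```bash
cat > h.py <<'E'
import numpy as np, cv2
from plant import get_state, viewer
from scipy.spatial.transform import Rotation as R
def K(c): f=200/np.tan(np.radians(c["vfov"]/2)); return np.array([[f,0,c["cx"]],[0,f,c["cy"]],[0,0,1.]])
def ray(c,uv):
    p=cv2.undistortPoints(np.array([[uv]],float),K(c),np.array(c["dist_coeffs"]))[0,0]
    E=np.array(c["extrinsics"]); return E[:3,3],E[:3,:3]@np.array([p[0],p[1],1.])
def plane(c,uv,z): o,d=ray(c,uv); return o+d*(z-o[2])/d[2]
def tri(c1,uv1,c2,uv2):
    o1,d1=ray(c1,uv1);o2,d2=ray(c2,uv2)
    t=np.linalg.lstsq(np.c_[d1,-d2],o2-o1,rcond=None)[0]
    a,b=o1+d1*t[0],o2+d2*t[1]; return (a+b)/2,np.linalg.norm(a-b)
def dpt(c,uv,d): o,r=ray(c,uv); return o+r*d
E
python3 - <<'E'
import numpy as np,cv2
a=np.load("top0.npz")["p"][150:275,175:325,::-1]; b=np.load("side0.npz")["p"][135:225,260:360,::-1]
a=cv2.resize(a,None,fx=4,fy=4,interpolation=2); b=cv2.resize(b,None,fx=5,fy=5,interpolation=2)
cv2.imwrite("pics/topc.png",a); cv2.imwrite("pics/sidec.png",b)
E
```

```text
(no output)
```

View pics/topc.png

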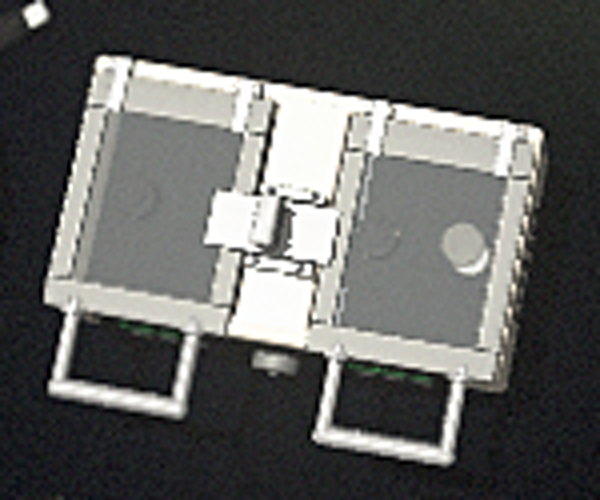

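View pics/sidec.png

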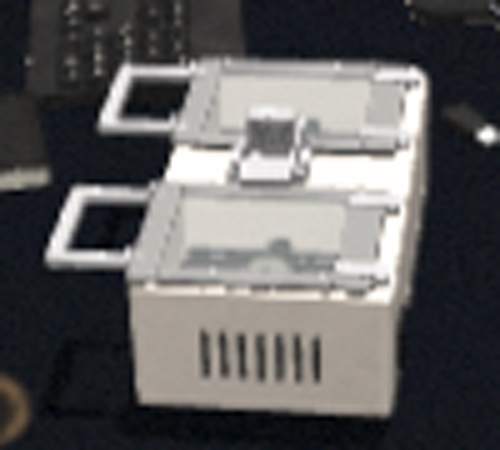

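Run:
```python
from h import *
ct,cs=viewer.calibration("top"),viewer.calibration("side")
T=lambda x,y:(175+x/4-.375,150+y/4-.375); S=lambda x,y:(260+x/5-.4,135+y/5-.4)
for n,t,s in [("L bar l",(50,388),(128,70)),("L bar r",(185,408),(103,128)),("R bar l",(318,436),(78,190)),("R bar r",(452,457),(50,262)),("fin top",(266,218),(275,115))]:
    p,e=tri(ct,T(*t),cs,S(*s)); print(n,p.round(4),round(e,4), plane(ct,T(*t),.0885).round(4))
# heater yaw from the plane pts
P=[plane(ct,T(*t),.0885)[:2] for t in [(50,388),(185,408),(318,436),(452,457)]]
l=(P[0]+P[1])/2;r=(P[2]+P[3])/2; v=l-r; print("L",l,"R",r,np.linalg.norm(v)); yaw=np.arctan2(-v[0],v[1])
M=R.from_euler('z',yaw).as_matrix()[:2,:2]; o=(l+r)/2-M@[-.113,0]; print("yaw",yaw,"origin",o)
f=plane(ct,T(264,218),.12)[:2]; print("fin heater",M.T@(f-o))
for z in (.046,.064,.082): print("disc",z,M.T@(plane(ct,T(463,245),z)[:2]-o))
d=np.load("top0.npz")["d"];
for u,v in [(290,210),(291,211),(269,209),(280,200),(239,205),(243,203)]: print(u,v,dpt(ct,(u,v),d[v,u]).round(4))
# predicted side positions of vial top / plug tops
def proj(c,p):
    E=np.linalg.inv(np.array(c["extrinsics"])); return cv2.projectPoints(np.array([p],float),cv2.Rodrigues(E[:3,:3])[0],E[:3,3],K(c),np.array(c["dist_coeffs"]))[0].ravel()
for y in (-.0425,-.0945):
  for z in (.064,.082):
    w=np.r_[M@[0,y]+o,z]; print(y,z,"side crop",(proj(cs,w)-[259.6,134.6])*5,"top crop",(proj(ct,w)-[174.6,149.6])*4)
for n,p in (("fin",[-.01,0]),("handR",[-.113,-.072])): print(n,M@p+o)
```

```text
L bar l [0.4953 0.0087 0.0877] 0.0002 [0.4952 0.0084 0.0885]
L bar r [ 0.4843 -0.065   0.0894] 0.0029 [ 0.4858 -0.0646  0.0885]
R bar l [ 0.4717 -0.1358  0.09  ] 0.0006 [ 0.4721 -0.1356  0.0885]
R bar r [ 0.4608 -0.2063  0.0883] 0.0026 [ 0.4621 -0.2061  0.0885]
fin top [ 0.5829 -0.1088  0.1177] 0.0006 [ 0.5878 -0.1036  0.0885]
L [ 0.49046431 -0.0280658 ] R [ 0.46710847 -0.17083682] 0.14466879151181664
yaw -0.1621532257834011 origin [ 0.59030405 -0.11769443]
fin heater [-0.00947473  0.00810638]
disc 0.046 [ 0.0051258  -0.08887109]
disc 0.064 [ 0.00249007 -0.09069103]
disc 0.082 [-0.00014567 -0.09251097]
290 210 [ 0.5765 -0.2084  0.086 ]
291 211 [ 0.5738 -0.2109  0.0894]
269 209 [ 0.5782 -0.1635  0.0861]
280 200 [ 0.5977 -0.1866  0.0874]
239 205 [ 0.5809 -0.1043  0.1172]
243 203 [ 0.5847 -0.113   0.1201]
-0.0425 0.064 side crop [280.78651465 244.07543376] top crop [375.54899858 234.62854522]
-0.0425 0.082 side crop [279.85364611 216.58933486] top crop [371.651096   229.09728535]
-0.0945 0.064 side crop [268.00807545 295.71069712] top crop [469.13687571 250.73566053]
-0.0945 0.082 side crop [266.93459761 267.68775315] top crop [466.80095527 245.46189124]
fin [ 0.58043523 -0.11608   ]
handR [ 0.46716245 -0.17050681]
```

The vial is in the right bay's outer bore: the disc lands on (0, -0.0945) at z=0.082, and the side view agrees. So the bolt must go left (+y). I'll keep one orientation, tool y along heater x, for both the push and the handle.

Request:
step_arm(
  motion=[
    {"dx":0.4,"dy":-0.26,"wz":-0.047},
    {"dx":0.8,"dy":-0.52,"wz":-0.093},
    {"dx":1,"dy":-0.64,"wz":-0.14},
    {"dx":1,"dy":-0.64,"wz":-0.186},
    {"dx":1,"dy":-0.64,"wz":-0.233},
    {"dx":1,"dy":-0.64,"wz":-0.28},
    {"dx":1,"dy":-0.64,"wz":-0.326},
    {"dx":1,"dy":-0.64,"wz":-0.367,"claw":0},
  ],
)

```text
$.motion[0]: bad value
```

Request:
step_arm(
  motion=[
    {"dx":0.4,"dy":-0.26,"dz":0,"wx":0,"wy":0,"wz":-0.047,"claw":88},
    {"dx":0.8,"dy":-0.52,"dz":0,"wx":0,"wy":0,"wz":-0.093,"claw":88},
    {"dx":1,"dy":-0.64,"dz":0,"wx":0,"wy":0,"wz":-0.14,"claw":88},
    {"dx":1,"dy":-0.64,"dz":0,"wx":0,"wy":0,"wz":-0.186,"claw":88},
    {"dx":1,"dy":-0.64,"dz":0,"wx":0,"wy":0,"wz":-0.233,"claw":88},
    {"dx":1,"dy":-0.64,"dz":0,"wx":0,"wy":0,"wz":-0.28,"claw":88},
    {"dx":1,"dy":-0.64,"dz":0,"wx":0,"wy":0,"wz":-0.326,"claw":88},
    {"dx":1,"dy":-0.64,"dz":0,"wx":0,"wy":0,"wz":-0.367,"claw":88},
  ],
  force=20,
)

```text
clock: 0.9
tool_pos: [0.2223, -0.5347, 0.2383]
eef_rot: [0.76, 0.65, 0.0, -0.0]
contact_force: [-0.4, 0.5, -0.4]
opening: 1.0
finger_force: 0.0
```

Request:
step_arm(
  motion=[
    {"dx":0.5,"dy":0.33,"dz":0,"wx":0,"wy":0,"wz":0,"claw":88},
    {"dx":1,"dy":0.66,"dz":0,"wx":0,"wy":0,"wz":0,"claw":88},
    {"dx":1,"dy":0.66,"dz":0,"wx":0,"wy":0,"wz":0,"claw":88},
  ],
)

```text
clock: 1.2
tool_pos: [0.2937, -0.4585, 0.2392]
eef_rot: [0.758, 0.652, 0.003, 0.0]
contact_force: [0.7, -0.3, -0.0]
opening: 0.996
finger_force: 0.0
```

Request:
step_arm(
  motion=[
    {"dx":0.5,"dy":0.33,"dz":0,"wx":0,"wy":0,"wz":0,"claw":88},
    {"dx":1,"dy":0.66,"dz":0,"wx":0,"wy":0,"wz":0,"claw":88},
    {"dx":1,"dy":0.66,"dz":0,"wx":0,"wy":0,"wz":0,"claw":88},
  ],
)

```text
clock: 1.5
tool_pos: [0.3585, -0.388, 0.2393]
eef_rot: [0.758, 0.652, 0.003, 0.0]
contact_force: [-0.0, 0.1, 0.2]
opening: 0.997
finger_force: 0.0
```

Request:
step_arm(
  motion=[
    {"dx":0.5,"dy":0.33,"dz":0,"wx":0,"wy":0,"wz":0,"claw":88},
    {"dx":1,"dy":0.66,"dz":0,"wx":0,"wy":0,"wz":0,"claw":88},
    {"dx":1,"dy":0.66,"dz":0,"wx":0,"wy":0,"wz":0,"claw":88},
  ],
)

```text
clock: 1.8
tool_pos: [0.4233, -0.3173, 0.2394]
eef_rot: [0.758, 0.652, 0.003, 0.0]
contact_force: [0.4, -0.4, -0.1]
opening: 0.999
finger_force: 0.0
```

Request:
step_arm(
  motion=[
    {"dx":0.5,"dy":0.33,"dz":0,"wx":0,"wy":0,"wz":0,"claw":88},
    {"dx":1,"dy":0.66,"dz":0,"wx":0,"wy":0,"wz":0,"claw":88},
    {"dx":1,"dy":0.66,"dz":0,"wx":0,"wy":0,"wz":0,"claw":88},
    {"dx":1,"dy":0.66,"dz":0,"wx":0,"wy":0,"wz":0,"claw":88},
  ],
)

```text
clock: 2.2
tool_pos: [0.4827, -0.2528, 0.2385]
eef_rot: [0.761, 0.649, -0.0, -0.0]
contact_force: [0.6, 0.2, 0.1]
opening: 1.0
finger_force: 0.0
```

Now a wrist look from here for a second view of the fin and the right handle.

Run:
```python
from h import *
s=get_state();c=viewer.calibration("wrist");p,d=viewer.snapshot("wrist");cv2.imwrite("pics/w1.png",p[:,:,::-1]);np.savez("w1.npz",p=p,d=d)
print(s["tool_pos"],s["eef_rot"]);print(c["vfov"],np.round(c["extrinsics"],4).tolist());import pickle;pickle.dump(c,open("w1.pkl","wb"))
```

```text
[ 0.48273057 -0.25281692  0.23845053] [ 7.61161368e-01  6.48562412e-01 -3.41298595e-04 -2.30290488e-04]
71.9221834528293 [[0.9873, -0.1504, -0.0518, 0.4946], [-0.1591, -0.9343, -0.3191, -0.1697], [-0.0004, 0.3233, -0.9463, 0.3842], [0.0, 0.0, 0.0, 1.0]]
```

View pics/w1.png

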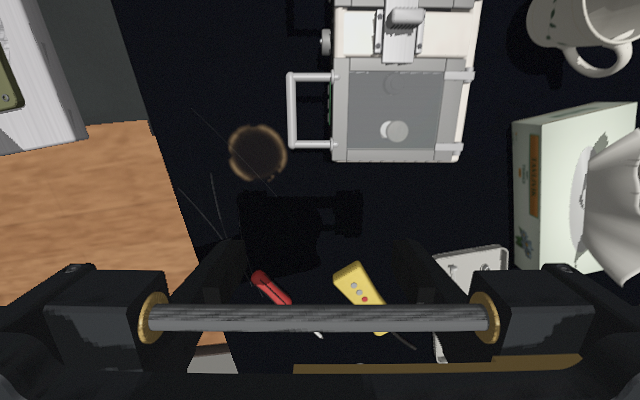

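The wrist view shows the right handle bar at column 291, rows 74–147. The fin top is at about (407,16), and the vial cap shows through the right window at (397,130).

Run:
```python
from h import *
import pickle
ct=viewer.calibration("top");c=pickle.load(open("w1.pkl","rb"));z=np.load("w1.npz")
T=lambda x,y:(175+x/4-.375,150+y/4-.375)
M=R.from_euler('z',-.1622).as_matrix()[:2,:2];o=np.array([.5903,-.1177])
H=lambda p:np.r_[M.T@(p[:2]-o),p[2]].round(4)
for n,t,w in [("bar l",(318,436),(291,74)),("bar r",(452,457),(291,147)),("fin",(264,218),(407,14))]:
    p,e=tri(ct,T(*t),c,w);print(n,p.round(4),round(e,4),H(p),"plane",H(plane(c,w,.12 if n=="fin" else .0885)))
# bar centre by bright mask at rows
g=z["p"].min(2)
for r in (90,110,130):
    xs=np.where(g[r,280:303]>110)[0]+280; print(r,xs.min(),xs.max(),"plane",H(plane(c,(xs.mean(),r),.0885)),"depth",H(dpt(c,(xs.mean(),r),z["d"][r,int(xs.mean())])))
for u,v in [(395,12),(407,12),(420,12),(407,20),(407,27)]: print(u,v,H(dpt(c,(u,v),z["d"][v,u])))
print("tongue edges?",[ (v,H(dpt(c,(400,v),z["d"][v,400]))[[1,2]].tolist()) for v in range(0,70,4)])
```

```text
bar l [ 0.4723 -0.1362  0.0886] 0.0012 [-0.1135 -0.0373  0.0886] plane [-0.1133 -0.0378  0.0885]
bar r [ 0.4609 -0.2064  0.0996] 0.0017 [-0.1134 -0.1085  0.0996] plane [-0.1153 -0.1097  0.0885]
fin [ 0.5861 -0.1044  0.0981] 0.0005 [-0.0062  0.0124  0.0981] plane [-0.0123  0.0062  0.12  ]
90 286 295 plane [-0.1142 -0.0527  0.0885] depth [-0.1138 -0.0528  0.0921]
110 287 295 plane [-0.1142 -0.0719  0.0885] depth [-0.1138 -0.0718  0.0921]
130 288 296 plane [-0.1137 -0.0919  0.0885] depth [-0.1134 -0.0916  0.0922]
395 12 [-0.0223  0.0077  0.1194]
407 12 [-0.0126  0.0074  0.1208]
420 12 [-0.0015  0.0078  0.1201]
407 20 [-0.086  -0.0667  0.3842]
407 27 [-0.0077 -0.0005  0.1072]
tongue edges? [(0, [0.0233, 0.0976]), (4, [0.0202, 0.0976]), (8, [0.0104, 0.1204]), (12, [0.0071, 0.1214]), (16, [0.0043, 0.121]), (20, [0.0021, 0.1182]), (24, [0.0001, 0.1142]), (28, [0.0001, 0.101]), (32, [-0.0023, 0.0973]), (36, [-0.0055, 0.0968]), (40, [-0.0092, 0.0987]), (44, [-0.0121, 0.0963]), (48, [-0.0158, 0.0982]), (52, [-0.019, 0.0973]), (56, [-0.0223, 0.0961]), (60, [-0.0259, 0.097]), (64, [-0.0284, 0.0899]), (68, [-0.032, 0.0895])]
```

Request:
step_arm(
  motion=[
    {"dx":0.5,"dy":0.3,"dz":0,"wx":0,"wy":0,"wz":0,"claw":0},
    {"dx":0.72,"dy":0.47,"dz":0,"wx":0,"wy":0,"wz":0,"claw":0},
    {"dx":0.72,"dy":0.47,"dz":0,"wx":0,"wy":0,"wz":0,"claw":0},
  ],
)

```text
clock: 2.55
tool_pos: [0.5304, -0.2011, 0.2388]
eef_rot: [0.761, 0.648, 0.001, 0.0]
contact_force: [-0.6, -0.6, 0.3]
opening: 0.746
finger_force: 0.0
```

Request:
step_arm(
  motion=[
    {"dx":0.5,"dy":0.3,"dz":0.3,"wx":0,"wy":0,"wz":0,"claw":0},
    {"dx":0.72,"dy":0.46,"dz":0.8,"wx":0,"wy":0,"wz":0,"claw":0},
    {"dx":0.72,"dy":0.46,"dz":0.8,"wx":0,"wy":0,"wz":0,"claw":0},
    {"dx":0.72,"dy":0.46,"dz":0.8,"wx":0,"wy":0,"wz":0,"claw":0},
  ],
)

```text
clock: 2.95
tool_pos: [0.5727, -0.1541, 0.1737]
eef_rot: [0.763, 0.647, -0.002, -0.001]
contact_force: [-0.4, -0.4, -0.3]
opening: 0.385
finger_force: 0.0
```

Request:
step_arm(
  motion=[
    {"dx":0,"dy":0,"dz":0.4,"wx":0,"wy":0,"wz":0,"claw":0},
    {"dx":0,"dy":0,"dz":0.7,"wx":0,"wy":0,"wz":0,"claw":0},
    {"dx":0,"dy":0,"dz":0.87,"wx":0,"wy":0,"wz":0,"claw":0},
    {"dx":0,"dy":0,"dz":0.87,"wx":0,"wy":0,"wz":0,"claw":0},
    {"dx":0,"dy":0,"dz":0.87,"wx":0,"wy":0,"wz":0,"claw":0},
  ],
)

```text
clock: 3.45
tool_pos: [0.575, -0.1528, 0.1063]
eef_rot: [0.763, 0.647, 0.0, 0.001]
contact_force: [0.1, 0.3, 0.8]
opening: 0.005
finger_force: 0.0
```

Request:
step_arm(
  motion=[
    {"dx":0.15,"dy":0,"dz":0,"wx":0,"wy":0,"wz":0,"claw":0},
    {"dx":0.25,"dy":0,"dz":0,"wx":0,"wy":0,"wz":0,"claw":0},
    {"dx":0.31,"dy":0,"dz":0,"wx":0,"wy":0,"wz":0,"claw":0},
    {"dx":0.36,"dy":0,"dz":0,"wx":0,"wy":0,"wz":0,"claw":0},
    {"dx":0.41,"dy":0,"dz":0,"wx":0,"wy":0,"wz":0,"claw":0},
    {"dx":0.46,"dy":0,"dz":0,"wx":0,"wy":0,"wz":0,"claw":0},
    {"dx":0.5,"dy":0,"dz":0,"wx":0,"wy":0,"wz":0,"claw":0},
    {"dx":0.5,"dy":0,"dz":0,"wx":0,"wy":0,"wz":0,"claw":0},
  ],
)

```text
clock: 4.25
tool_pos: [0.5812, -0.1128, 0.1052]
eef_rot: [0.762, 0.647, -0.0, 0.001]
contact_force: [-1.3, -3.1, 2.5]
opening: 0.006
finger_force: 1.5
```

Request:
step_arm(
  motion=[
    {"dx":0.03,"dy":0,"dz":0,"wx":0,"wy":0,"wz":0,"claw":0},
    {"dx":0.05,"dy":0,"dz":0,"wx":0,"wy":0,"wz":0,"claw":0},
    {"dx":0.05,"dy":0,"dz":0,"wx":0,"wy":0,"wz":0,"claw":0},
  ],
)

```text
clock: 4.55
tool_pos: [0.5811, -0.1126, 0.1052]
eef_rot: [0.763, 0.646, -0.002, 0.002]
contact_force: [-1.0, -9.1, 4.1]
opening: 0.003
finger_force: 4.6
```

The bolt has reached its stop at 9 N. I'll back off, rise and verify.

Request:
step_arm(
  motion=[
    {"dx":-0.2,"dy":0,"dz":0,"wx":0,"wy":0,"wz":0,"claw":0},
    {"dx":-0.25,"dy":0,"dz":-0.4,"wx":0,"wy":0,"wz":0,"claw":0},
    {"dx":-0.5,"dy":-0.5,"dz":-0.9,"wx":0,"wy":0,"wz":0,"claw":40},
    {"dx":-0.9,"dy":-0.9,"dz":-1,"wx":0,"wy":0,"wz":0,"claw":40},
    {"dx":-0.98,"dy":-1,"dz":-1,"wx":0,"wy":0,"wz":0,"claw":40},
    {"dx":-0.98,"dy":-1,"dz":-1,"wx":0,"wy":0,"wz":0,"claw":40},
    {"dx":-0.98,"dy":-1,"dz":-1,"wx":0,"wy":0,"wz":0,"claw":40},
  ],
)

```text
clock: 5.25
tool_pos: [0.4912, -0.1716, 0.1849]
eef_rot: [0.762, 0.648, 0.001, -0.0]
contact_force: [-0.2, 0.5, 0.1]
opening: 0.434
finger_force: 0.0
```

Run:
```python
from h import *
import pickle
s=get_state();c=viewer.calibration("wrist");p,d=viewer.snapshot("wrist");cv2.imwrite("pics/w2.png",p[:,:,::-1]);np.savez("w2.npz",p=p,d=d);pickle.dump(c,open("w2.pkl","wb"))
M=R.from_euler('z',-.1622).as_matrix()[:2,:2];o=np.array([.5903,-.1177]);H=lambda p:np.r_[M.T@(p[:2]-o),p[2]]
print(s["clock"],s["tool_pos"],"heater",H(s["tool_pos"]),"yaw",R.from_quat(s["eef_rot"]).as_euler("zyx"),s["opening"],c["extrinsics"][:3,3] if hasattr(c["extrinsics"],'shape') else 0)
# all depth points -> heater frame
v,u=np.mgrid[0:400,0:640];uv=np.c_[u.ravel(),v.ravel()].astype(float);n=cv2.undistortPoints(uv[:,None],K(c),np.array(c["dist_coeffs"]))[:,0]
D=d.ravel();E=np.array(c["extrinsics"]);P=(np.c_[n,np.ones(len(n))]*D[:,None])@E[:3,:3].T+E[:3,3];Q=np.c_[(P[:,:2]-o)@M,P[:,2]];ok=D>0
f=ok&(abs(Q[:,0]+.01)<.008)&(abs(Q[:,1])<.05)&(Q[:,2]>.115)&(Q[:,2]<.125);print("fin y",np.percentile(Q[f,1],[2,50,98]),f.sum())
b=ok&(abs(Q[:,0]+.113)<.012)&(abs(Q[:,1]+.072)<.026)&(Q[:,2]>.086)&(Q[:,2]<.098);print("bar",np.median(Q[b],0),Q[b,2].max(),b.sum(),uv[b].min(0),uv[b].max(0))
```

```text
5.25 [ 0.49123942 -0.17158775  0.18489912] heater [-0.08905803 -0.0691777   0.18489912] yaw [-1.40921795e+00  1.36677008e-03 -3.13998113e+00] 0.4340741983291485 [ 0.50299063 -0.08869655  0.33085673]
fin y [0.01300161 0.01925228 0.02551448] 393
bar [-0.11336177 -0.07044794  0.09176302] 0.09417939428362884 568 [288. 176.] [299. 230.]
```

Bolt is at about +0.0195, so the right lid is free. Next I'll line up over the right handle bar and go down.

Request:
step_arm(
  motion=[
    {"dx":-0.03,"dy":-0.3,"dz":0,"wx":0,"wy":0,"wz":0,"claw":34},
    {"dx":-0.03,"dy":-0.3,"dz":0.3,"wx":0,"wy":0,"wz":0,"claw":34},
    {"dx":-0.03,"dy":-0.3,"dz":0.6,"wx":0,"wy":0,"wz":0,"claw":34},
    {"dx":-0.03,"dy":-0.3,"dz":0.7,"wx":0,"wy":0,"wz":0,"claw":34},
    {"dx":-0.03,"dy":-0.3,"dz":0.7,"wx":0,"wy":0,"wz":0,"claw":34},
  ],
)

```text
clock: 5.8
tool_pos: [0.4665, -0.1696, 0.1278]
eef_rot: [0.761, 0.648, -0.0, -0.001]
contact_force: [0.4, -0.7, -0.4]
opening: 0.389
finger_force: 0.0
```

Request:
step_arm(
  motion=[
    {"dx":0,"dy":0,"dz":0.2,"wx":0,"wy":0,"wz":0,"claw":34},
    {"dx":0,"dy":0,"dz":0.4,"wx":0,"wy":0,"wz":0,"claw":34},
    {"dx":0,"dy":0,"dz":0.6,"wx":0,"wy":0,"wz":0,"claw":34},
    {"dx":0,"dy":0,"dz":0.72,"wx":0,"wy":0,"wz":0,"claw":34},
    {"dx":0,"dy":0,"dz":0.72,"wx":0,"wy":0,"wz":0,"claw":34},
  ],
)

```text
clock: 6.3
tool_pos: [0.4664, -0.1706, 0.0711]
eef_rot: [0.762, 0.648, -0.0, -0.0]
contact_force: [-0.3, -0.1, -0.3]
opening: 0.385
finger_force: 0.0
```

Request:
step_arm(
  motion=[
    {"dx":0,"dy":0,"dz":0,"wx":0,"wy":0,"wz":0,"claw":4},
    {"dx":0,"dy":0,"dz":0,"wx":0,"wy":0,"wz":0,"claw":4},
    {"dx":0,"dy":0,"dz":0,"wx":0,"wy":0,"wz":0,"claw":4},
    {"dx":0,"dy":0,"dz":0,"wx":0,"wy":0,"wz":0,"claw":4},
    {"dx":0,"dy":0,"dz":0,"wx":0,"wy":0,"wz":0,"claw":4},
  ],
  force=15,
)

```text
clock: 6.8
tool_pos: [0.4677, -0.1713, 0.0721]
eef_rot: [0.762, 0.648, 0.001, 0.001]
contact_force: [3.7, -1.2, 0.1]
opening: 0.108
finger_force: 15.0
```

Bar gripped at about 9.5 mm opening. I'll lift along the arc.

Request:
step_arm(
  motion=[
    {"dx":0,"dy":0.002,"dz":-0.1,"wx":0,"wy":0,"wz":0,"claw":4},
    {"dx":0,"dy":0.008,"dz":-0.19,"wx":0,"wy":0,"wz":0,"claw":4},
    {"dx":0,"dy":0.033,"dz":-0.38,"wx":0,"wy":0,"wz":0,"claw":4},
    {"dx":0,"dy":0.075,"dz":-0.57,"wx":0,"wy":0,"wz":0,"claw":4},
    {"dx":0,"dy":0.133,"dz":-0.75,"wx":0,"wy":0,"wz":0,"claw":4},
    {"dx":0,"dy":0.206,"dz":-0.93,"wx":0,"wy":0,"wz":0,"claw":4},
    {"dx":0,"dy":0.206,"dz":-0.93,"wx":0,"wy":0,"wz":0,"claw":4},
  ],
)

```text
clock: 7.5
tool_pos: [0.4851, -0.1741, 0.1478]
eef_rot: [0.762, 0.647, 0.002, 0.002]
contact_force: [7.0, -1.3, -6.6]
opening: 0.1
finger_force: 15.4
```

Request:
step_arm(
  motion=[
    {"dx":0,"dy":0.11,"dz":-0.17,"wx":0,"wy":0,"wz":0,"claw":4},
    {"dx":0,"dy":0.215,"dz":-0.33,"wx":0,"wy":0,"wz":0,"claw":4},
    {"dx":0,"dy":0.33,"dz":-0.48,"wx":0,"wy":0,"wz":0,"claw":4},
    {"dx":0,"dy":0.46,"dz":-0.63,"wx":0,"wy":0,"wz":0,"claw":4},
    {"dx":0,"dy":0.6,"dz":-0.76,"wx":0,"wy":0,"wz":0,"claw":4},
    {"dx":0,"dy":0.75,"dz":-0.87,"wx":0,"wy":0,"wz":0,"claw":4},
    {"dx":0,"dy":0.91,"dz":-0.98,"wx":0,"wy":0,"wz":0,"claw":4},
    {"dx":0,"dy":0.91,"dz":-0.98,"wx":0,"wy":0,"wz":0,"claw":4},
  ],
)

```text
clock: 8.3
tool_pos: [0.5541, -0.1853, 0.2234]
eef_rot: [0.762, 0.648, -0.0, -0.001]
contact_force: [3.3, -0.5, -10.2]
opening: 0.102
finger_force: 15.5
```

Run:
```python
from h import *
p,d=viewer.snapshot("side");cv2.imwrite("pics/s3.png",cv2.resize(p[60:260,180:440,::-1],None,fx=3,fy=3))
s=get_state();M=R.from_euler('z',-.1622).as_matrix()[:2,:2];o=np.array([.5903,-.1177]);g=s["tool_pos"]-.019*R.from_quat(s["eef_rot"]).as_matrix()[:,2]
h=M.T@(g[:2]-o);print(s["clock"],h,g[2],"angle",np.degrees(np.arctan2(g[2]-.0885,.063-h[0])),"rad",np.hypot(g[2]-.0885,.063-h[0]),s["contact_force"],s["opening"],s["finger_force"])
```

```text
8.35 [-0.02589095 -0.07263328] 0.24174793672595915 angle 59.88426806445784 rad 0.17716244168865358 [  3.61533      0.15589418 -11.49742809] 0.09905823869825478 15.513739362359047
```

View pics/s3.png

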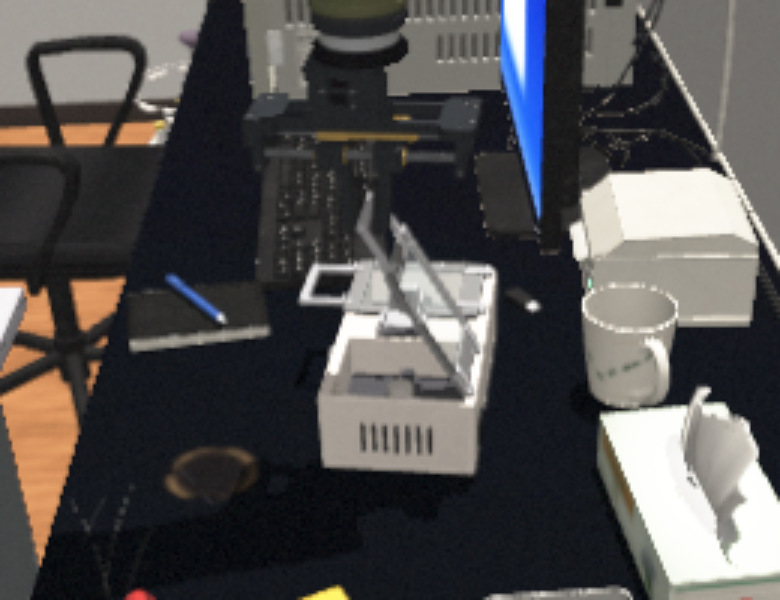

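The lid stands open at about 60° with the left lid shut, and the vial cap is still in place at about (400,383). I'll settle briefly and check that it holds.

Request:
step_arm(
  motion=[
    {"dx":0,"dy":0,"dz":0,"wx":0,"wy":0,"wz":0,"claw":4},
    {"dx":0,"dy":0,"dz":0,"wx":0,"wy":0,"wz":0,"claw":4},
    {"dx":0,"dy":0,"dz":0,"wx":0,"wy":0,"wz":0,"claw":4},
    {"dx":0,"dy":0,"dz":0,"wx":0,"wy":0,"wz":0,"claw":4},
    {"dx":0,"dy":0,"dz":0,"wx":0,"wy":0,"wz":0,"claw":4},
    {"dx":0,"dy":0,"dz":0,"wx":0,"wy":0,"wz":0,"claw":4},
    {"dx":0,"dy":0,"dz":0,"wx":0,"wy":0,"wz":0,"claw":4},
    {"dx":0,"dy":0,"dz":0,"wx":0,"wy":0,"wz":0,"claw":4},
  ],
)

```text
clock: 9.15
tool_pos: [0.5531, -0.1852, 0.2229]
eef_rot: [0.762, 0.648, -0.001, -0.001]
contact_force: [5.8, -0.7, -13.8]
opening: 0.102
finger_force: 15.6
```

The 15 N points along the lid toward the hinge, so I'll ease about 2 mm that way.

Request:
step_arm(
  motion=[
    {"dx":0,"dy":0.012,"dz":0.022,"wx":0,"wy":0,"wz":0,"claw":4},
    {"dx":0,"dy":0.012,"dz":0.022,"wx":0,"wy":0,"wz":0,"claw":4},
    {"dx":0,"dy":0.012,"dz":0.022,"wx":0,"wy":0,"wz":0,"claw":4},
    {"dx":0,"dy":0.012,"dz":0.022,"wx":0,"wy":0,"wz":0,"claw":4},
    {"dx":0,"dy":0.012,"dz":0.022,"wx":0,"wy":0,"wz":0,"claw":4},
    {"dx":0,"dy":0.012,"dz":0.022,"wx":0,"wy":0,"wz":0,"claw":4},
  ],
)

```text
clock: 9.75
tool_pos: [0.5545, -0.1855, 0.2231]
eef_rot: [0.762, 0.648, -0.0, -0.0]
contact_force: [-6.4, 1.1, 4.7]
opening: 0.1
finger_force: 14.5
```

Force is down to 8 N and the pose holds at about 60°. Handing in.

```bash
python3 -c "
from plant import workorder,get_state
s=get_state();print(s['tool_pos'],s['contact_force'],s['opening'])
print(workorder.finish_job())"
```

```text
[ 0.55453484 -0.18549968  0.22310272] [-6.36468573  1.08085678  4.65028527] 0.09975174802887966
the job is handed in; nothing more can be done
None
```

I handed the job in with the arm gripping the right lid's handle at about 60° open; no pass/fail result came back. The vial is in the right bay's outer bore, the bolt is fully left (about +19.5 mm), and the left lid looked shut in the last side view.

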